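# Dispense a battery without slamming the lid

## Robot

A 6-joint arm with a two-finger parallel gripper is mounted at the origin on the work surface; the furniture and walls round the work are solid. World frame = base frame: x ahead of the robot, y to its left, z up, the work surface at z = 0. Lengths are in m, angles in rad, forces in N, time in s.
With the tool pointing down it reaches from about 0.35 to 0.975 m from the base axis. Payload 4.9 kg.
Tool frame: the origin (TCP) lies on the front face of the gripper's body, between the roots of the fingers; the fingertips stand ctrl.tip_extent ahead of it and the grasp point (between the pads) lies 54 mm ahead of it (ctrl.tip_extent is the distance from the TCP to the fingertips, in m); z points along the fingers, y is the line along which they close (so a half turn about z gives the same grasp; the last joint's range is limited). The gripper opens to 85 mm and grips with 20 to 120 N. Pads are 22 mm wide; open, the fingers measure 114 mm over their backs; the gripper's body (76 mm by 85 mm) begins 54 mm behind the grasp point. The pads swing forward as they close: fully open they stand 13 mm farther back than shut.
Start: joints at [1.013, 0.053, 1.613, -0, 1.476, -0.119], TCP at [0.266, 0.566, 0.304] pointing down, gripper open.
Joint ranges: [-3.01, 3.01], [-1.01, 2.22], [0.06, 2.58], [-1.02, 4.17], [0.09, 2.62], [-3.14, 3.14]. Speed limits (rad/s): [2.57, 2.57, 3.14, 3.14, 3.14, 3.14].

## Interface

Orientations are given as a rotation vector (axis times angle).
In Python, from station import ctrl gives the robot as it stands.
- The arm moves only by the tool apply_moves, never from a script. Its argument "rows" is one flat list of numbers, 6 for each row, row after row: the shift along the tool's x, y, z normalised to -1 to 1, where 1 is 0.6 m, then the turn, a rotation vector about the tool's x, y, z normalised to -1 to 1, where 1 is 90 degrees. A call has 1 to 20 rows; each row is the pose to reach, as a shift and turn from the pose commanded when the call began, along the tool's axes at that moment; what a row does not reach only later rows make up. A row lasts 1/10 s, in which the tool goes at most 50 mm and 8.59 degrees, less where a joint would pass 70% of its speed; a pose out of reach is approached as far as the arm can. A call with a number of a shift or a turn outside -1 to 1 is refused whole. A call with a gripper value outside its range is refused whole. "grip" is the opening, from 0 (shut) to 1 (fully open), set as the call begins (left out, the last holds). The fingers move at their own pace and stop on an object; "grip_force" is the grip in N (left out, the last holds). Time passes only in rows, so rows that repeat a pose let the fingers close. It gives the time, the measured TCP pose, the force, the opening and the grip force at its end, in the units of the state.
- ctrl.get_obs(): the state, without advancing time (a new reading comes with each control period).
- ctrl.get_image(name): name is "scene" or "top" or "wrist"; returns (picture, depth): 420x560x3 uint8, blue, green, red; 420x560 float32, m along the optical axis (not along the pixel's ray), 0 where there is no reading.
- ctrl.camera_model(name): a dict with "mtx" (3x3 intrinsics, pixels), "R" (3x3) and "t" (3): a world point X has camera coordinates R X + t; the wrist camera has in their place "tool_from_camera" (4x4, takes a point from camera to tool coordinates, whose origin is the TCP and whose axes are the flange's). Camera axes: x right, y down, z forward; pixel columns grow to the right and rows downward; lengths in m; the calibration is good to about 2 mm. A picture is of the moment at which its call begins: read the wrist's pose just before it. camera_model takes no time and is no camera call.
- ctrl.finish_job(): hands the job in; it is judged then, once.
The state is a dict: "t": time; "q": joint angles; "dq": joint speeds; "effort": joint torques, N m; "tool_pos": TCP position; "tool_rot": TCP orientation; "contact_force": force on the tool from outside, world axes, zero at the start; "wrist_torque": the same for the moment, N m; "opening": finger opening in m; "grip_force": force on a finger pad.
Only numpy, scipy, OpenCV 4.12 (cv2) and the standard library are available. Lean on these libraries where they do the work, as an engineer would, in place of code of your own. Each camera call takes 0.05 s, during which the arm holds its last target. There are 200 camera calls.

## Task

Press down the lever on the thick battery's side of the dispenser until that lane's lid is fully up, and let the battery roll out into the tray. Then ease the lever back up slowly with the finger still on it, so that the lid settles shut without slamming, and let go. Use the lever only: do not touch or pick up the batteries, leave the other lane's lid shut with its slim battery behind it, and leave the other things where they stand.

Things in the scene. Friction and masses are not known exactly. Their poses are not given: they have to be found in the camera images.
- dispenser: fixed white two-lane battery dispenser, 190 mm deep, 138 wide, 83 high, open tray (30 high) in front. Origin: on the table midway between the lanes, 125 mm behind the front lip. -x is its front (towards the robot), +y its left, z up. Lanes at y = +33 and -33 mm. The ramps fall 15 degrees to the tray, which spans x = -30 to -120 mm; a battery rolls out by itself when its lid is up
- lever_left: dark steel press lever outside the left (+y) cheek; works the left lane's lid only. Origin: its pivot, at dispenser (40, +83, 70) mm; the arm runs 110 mm along its -x to a flat pad. Sprung up; pressed, it swings 0.27 rad to a stop (pad 30 mm lower). Takes about 2 N to start, 4 N at the stop. Let go, it snaps back and slams the lid; a return of a second or more is gentle
- pad_left (a point): centre of the top face of the left lever's pad, 32 mm (x) by 34 mm (y), 85 mm above the table when the lever is up, about 55 mm when pressed to the stop; free space above and round it
- lid_left (a joint): angle of the left lane's lid, rad: 0 shut, 0.5 fully up (lever at its stop; 1.85 times the lever's angle). Clear plastic hood 70 mm long, 56 wide, top open in the middle, whose 55 mm skirt blocks the lane at dispenser x = -30 mm; hinged at x = +40, z = 83 mm; raised, its front is about 120 mm above the table
- lever_right: dark steel press lever outside the right (-y) cheek; works the right lane's lid only. Origin: its pivot, at dispenser (40, -83, 70) mm; the arm runs 110 mm along its -x to a flat pad. Sprung up; pressed, it swings 0.27 rad to a stop (pad 30 mm lower). Takes about 2 N to start, 4 N at the stop. Let go, it snaps back and slams the lid; a return of a second or more is gentle
- pad_right (a point): centre of the top face of the right lever's pad, 32 mm (x) by 34 mm (y), 85 mm above the table when the lever is up, about 55 mm when pressed to the stop; free space above and round it
- lid_right (a joint): angle of the right lane's lid, rad: 0 shut, 0.5 fully up (lever at its stop; 1.85 times the lever's angle). Clear plastic hood 70 mm long, 56 wide, top open in the middle, whose 55 mm skirt blocks the lane at dispenser x = -30 mm; hinged at x = +40, z = 83 mm; raised, its front is about 120 mm above the table
- thick_mid (a point): centre of the thick battery: loose dark steel cylinder, 26 mm across, 50 mm long, lying across one lane (its axis along the dispenser's y) behind the lid; which lane varies. In the tray its centre is about 20 mm above the table
- slim_mid (a point): centre of the slim battery: loose cylinder, 15 mm across, 50 mm long, lying across the other lane behind its lid
- mug: two-tone mug, 82 mm across, 97 mm high, with a handle; right of the dispenser; loose bystander, origin at the centre of its underside
- spice_jar: small spice jar, 44 mm across, 105 mm high; right of the dispenser; loose bystander, origin at the centre of its underside
- salt_jar: jar, 46 mm across, 76 mm high, left of the dispenser; loose bystander, origin at the centre of its underside
- tape: roll of tape lying flat, 103 mm across, 25 mm high, left of the dispenser; loose bystander, origin at the centre of its underside
- can: drinks can, 66 mm across, 115 mm high, far right; loose bystander, origin at the centre of its underside
- thick_battery: the thick battery itself, origin on its outside 13 mm from the centre given as point thick_mid (it turns as the battery rolls)
- slim_battery: the slim battery itself, origin on its outside 7.5 mm from the centre given as point slim_mid (it turns as the battery rolls)

How it is judged:
By the outcome, as a careful person would: the job done as asked, in the order asked, and still so for the second after the job is handed in, with the robot touching nothing.
It also fails if it takes over 35 s, if anything falls off the work surface, if the arm or the gripper's body presses on something with over 40 N, if the wrist force passes 120 N, or if a joint passes its speed limit or range.

## Working session

There is one attempt and no reset: what is moved stays moved. The work goes in short steps, Python scripts to look and compute and a tool call to move; the robot and the scene stay as the last step left them, time stands still between calls to the robot, and variables do not carry over. Pictures are saved under pics/ and viewed, at most 10 in all, crops included, and the job is handed in when it is done.

Besides the shell and the picture viewer there is one more tool, called after "Emit:" by a JSON object that holds its "name" and its "arguments". apply_moves: Moves the arm, as the interface text tells. Its arguments: {"type":"object","properties":{"rows":{"type":"array","items":{"type":"number"}},"grip":{"type":"number"},"grip_force":{"type":"number"}},"required":["rows"]}

```bash
mkdir -p pics; python3 - <<'E'
from station import ctrl
import cv2,numpy as np
o=ctrl.get_obs();print(o['t'],o['tool_pos'],o['tool_rot'],o['opening'],ctrl.tip_extent)
for n in("top","scene"):
    p,d=ctrl.get_image(n);cv2.imwrite(f"pics/{n}1.png",p);np.save(f"pics/{n}1.npy",d)
    m=ctrl.camera_model(n);print(n,m)
E
```

```text
0.0 [0.26527676 0.56537935 0.30267568] [-6.83591369e-01 -3.06562661e+00  3.00195300e-03] 0.08519352909099277 0.0726
top {'mtx': array([[516.14415558,   0.        , 279.46125589],
       [  0.        , 516.14415558, 202.55706814],
       [  0.        ,   0.        ,   1.        ]]), 'R': array([[-0.01203857, -0.99992673,  0.00126584],
       [-0.99251575,  0.01179548, -0.12154568],
       [ 0.12152184, -0.0027196 , -0.99258503]]), 't': array([-0.26035726,  0.52448845,  1.19691218])}
scene {'mtx': array([[523.36707042,   0.        , 283.95213827],
       [  0.        , 523.36707042, 215.05909216],
       [  0.        ,   0.        ,   1.        ]]), 'R': array([[ 0.90350217, -0.42850496,  0.00820576],
       [-0.24504556, -0.53219687, -0.81038211],
       [ 0.35161984,  0.73017121, -0.58584426]]), 't': array([-0.58687357,  0.06092543,  1.54316833])}
```

View pics/top1.png

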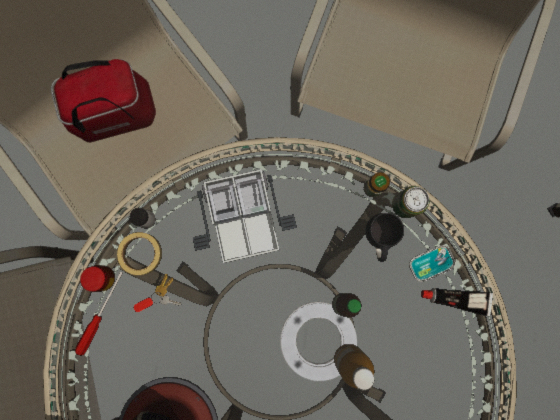

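View pics/scene1.png

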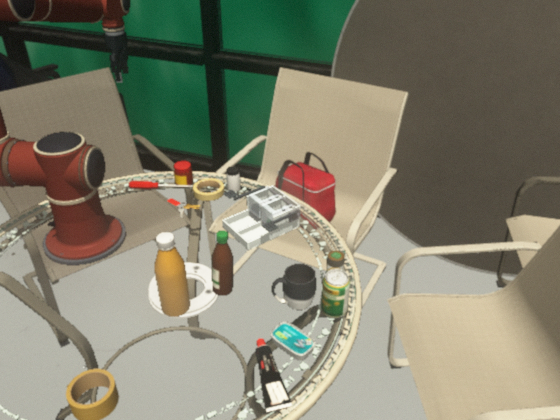

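The top view shows the dispenser at about (238,215), with its left pad near (202,242) and its right pad near (288,223). I'll zoom in to find out which lane holds the thick battery.

```bash
python3 - <<'E'
import cv2,numpy as np
a=cv2.imread("pics/top1.png")[160:270,185:305];b=cv2.imread("pics/scene1.png")[180:255,215:310]
a=cv2.resize(a,(400,367),interpolation=cv2.INTER_CUBIC);b=cv2.resize(b,(400,367),interpolation=cv2.INTER_CUBIC)
c=np.hstack([a,b]);c=(255*(c/255.)**.6).astype('uint8')
cv2.imwrite("pics/crop1.png",c)
E
```

```text
(no output)
```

View pics/crop1.png

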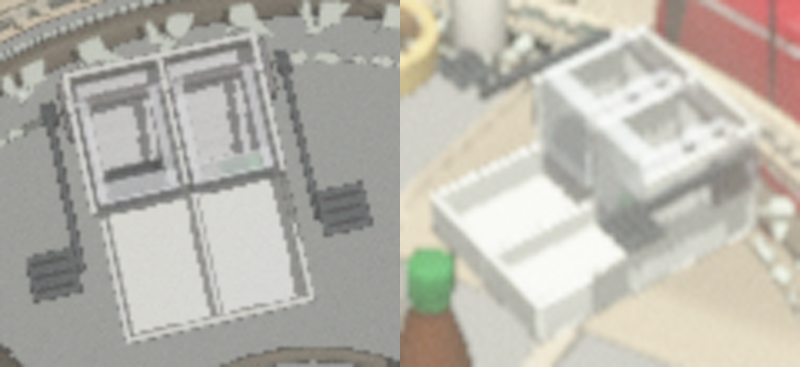

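The left lane shows a dark strip at crop (135,170) and the right a pale one at (240,160). Next I'll measure the pads, then check the lanes with the wrist camera.

```bash
cat > h.py <<'E'
import numpy as np
from station import ctrl
from scipy.spatial.transform import Rotation as Rn
def ray(n,uv,z,obs=None):
    m=ctrl.camera_model(n);v=np.linalg.solve(m['mtx'],[uv[0],uv[1],1.])
    if n=='wrist':
        T=m['tool_from_camera'];R=Rn.from_rotvec(obs['tool_rot']).as_matrix()
        c=R@T[:3,3]+obs['tool_pos'];d=R@T[:3,:3]@v
    else: c=-m['R'].T@m['t'];d=m['R'].T@v
    return c+d*(z-c[2])/d[2]
E
python3 - <<'E'
from h import *
import cv2
def c(x,y):return (185+x*120/400-.35,160+y*110/367-.35)
for n,p,z in [('padL',(55,275),.085),('padR',(344,208),.085),('pivL',(50,110),.07),('pivR',(282,60),.07),('tray fl',(128,340),.03),('tray fr',(312,297),.03),('backL',(68,75),.083),('backR',(262,35),.083)]:
    print(n,ray('top',c(*p),z).round(3))
o=ctrl.get_obs();print(Rn.from_rotvec(o['tool_rot']).as_matrix().round(3))
print(ctrl.camera_model('wrist'))
E
```

```text
padL [ 0.427 -0.089  0.085]
padR [ 0.47  -0.285  0.085]
pivL [ 0.542 -0.082  0.07 ]
pivR [ 0.575 -0.244  0.07 ]
tray fl [ 0.383 -0.132  0.03 ]
tray fr [ 0.412 -0.262  0.03 ]
backL [ 0.564 -0.096  0.083]
backR [ 0.591 -0.23   0.083]
[[-0.905  0.425 -0.001]
 [ 0.425  0.905 -0.002]
 [ 0.    -0.002 -1.   ]]
{'mtx': array([[343.60883182,   0.        , 275.65615552],
       [  0.        , 343.60883182, 199.34213531],
       [  0.        ,   0.        ,   1.        ]]), 'tool_from_camera': array([[ 8.34835253e-04, -9.63807773e-01, -2.66596849e-01,
         6.81719557e-02],
       [ 9.99999622e-01,  8.69855726e-04, -1.32738739e-05,
         2.47546177e-04],
       [ 2.44694258e-04, -2.66596737e-01,  9.63808134e-01,
        -6.99650947e-02],
       [ 0.00000000e+00,  0.00000000e+00,  0.00000000e+00,
         1.00000000e+00]])}
```

Emit:
{"name": "apply_moves", "arguments": {"rows": [-0.72, -0.92, 0.03, 0, 0, -0.418, -0.72, -0.92, 0.03, 0, 0, -0.418, -0.72, -0.92, 0.03, 0, 0, -0.418, -0.72, -0.92, 0.03, 0, 0, -0.418, -0.72, -0.92, 0.03, 0, 0, -0.418, -0.72, -0.92, 0.03, 0, 0, -0.418, -0.72, -0.92, 0.03, 0, 0, -0.418, -0.72, -0.92, 0.03, 0, 0, -0.418, -0.72, -0.92, 0.03, 0, 0, -0.418, -0.72, -0.92, 0.03, 0, 0, -0.418, -0.72, -0.92, 0.03, 0, 0, -0.418, -0.72, -0.92, 0.03, 0, 0, -0.418, -0.72, -0.92, 0.03, 0, 0, -0.418, -0.72, -0.92, 0.03, 0, 0, -0.418, -0.72, -0.92, 0.03, 0, 0, -0.418, -0.72, -0.92, 0.03, 0, 0, -0.418, -0.72, -0.92, 0.03, 0, 0, -0.418], "grip": 0}}

```text
t: 1.8
tool_pos: [0.4218, -0.1167, 0.2855]
tool_rot: [0.342, -3.122, -0.002]
contact_force: [0.0, -0.1, -0.6]
opening: -0.0001
grip_force: 0.0
```

```bash
python3 - <<'E'
from h import *
import cv2,pickle
o=ctrl.get_obs();print(o['t'],o['tool_pos'],o['tool_rot'],o['opening'],o['contact_force'])
print(Rn.from_rotvec(o['tool_rot']).as_matrix().round(3))
p,d=ctrl.get_image('wrist');pickle.dump((o,d),open('w1.pkl','wb'))
cv2.imwrite('pics/w1.png',p)
E
```

```text
1.8 [ 0.42181435 -0.11666866  0.28548151] [ 3.42273080e-01 -3.12219505e+00 -1.57806695e-03] -0.00014629652610966668 [ 0.02591061 -0.07609275 -0.57809887]
[[-0.976 -0.217 -0.001]
 [-0.217  0.976  0.001]
 [ 0.001  0.001 -1.   ]]
```

View pics/w1.png

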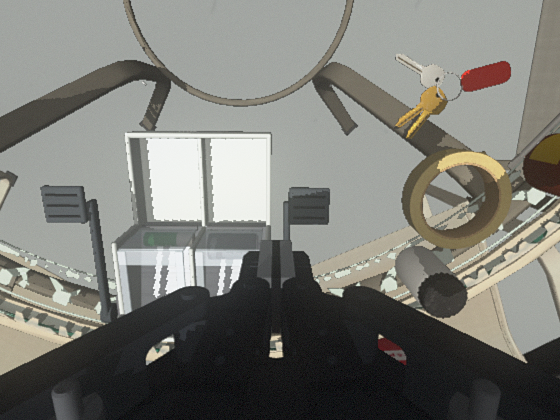

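The wrist view has the tray at the top, the left pad at (309,205) and the right pad at (64,204). Something green sits behind the right lid at (160,238), and something dark behind the left at (235,240). I'll zoom to confirm.

```bash
python3 - <<'E'
from h import *
import cv2,pickle
o,d=pickle.load(open('w1.pkl','rb'))
p=cv2.imread('pics/w1.png');c=cv2.resize(p[170:310,100:300],(800,560),interpolation=cv2.INTER_CUBIC)
cv2.imwrite('pics/w1c.png',(255*(c/255.)**.6).astype('uint8'))
for n,uv,z in[('padL',(309,205),.085),('padR',(64,204),.085),('fl',(271,133),.03),('fr',(126,133),.03)]:print(n,ray('wrist',uv,z,o).round(4),d[uv[1],uv[0]])
E
```

```text
padL [ 0.427  -0.0866  0.085 ] 0.2816014
padR [ 0.4698 -0.2828  0.085 ] 0.2808261
fl [ 0.3813 -0.1293  0.03  ] 1.0603255
fr [ 0.4107 -0.2613  0.03  ] 0.31978828
```

View pics/w1c.png

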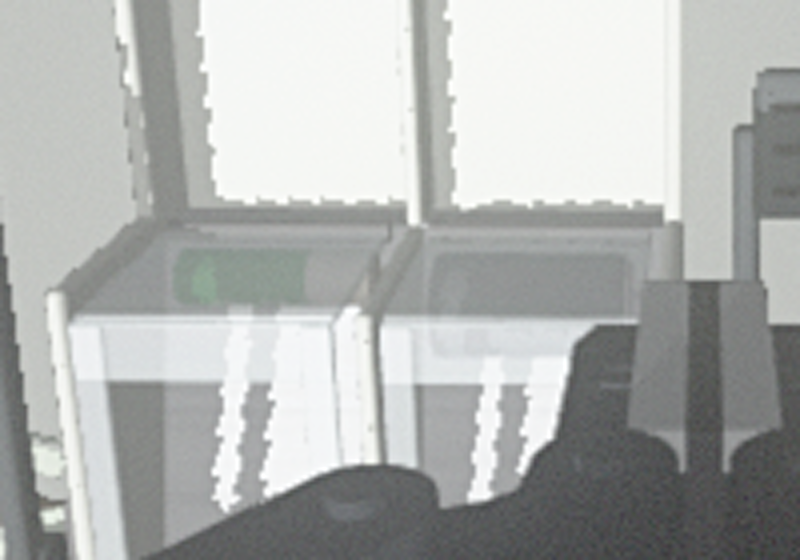

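The thick dark battery is in the left lane and the green slim one in the right, so I'll use the left lever. First I'll hover above the left pad.

Emit:
{"name": "apply_moves", "arguments": {"rows": [-0.011, 0.05, 0.06, 0, 0, 0, -0.011, 0.05, 0.12, 0, 0, 0, -0.011, 0.05, 0.165, 0, 0, 0, -0.011, 0.05, 0.17, 0, 0, 0, -0.011, 0.05, 0.17, 0, 0, 0]}}

```text
t: 2.35
tool_pos: [0.4218, -0.0856, 0.1838]
tool_rot: [0.345, -3.122, -0.001]
contact_force: [0.3, 0.6, 1.3]
opening: 0.0001
grip_force: 0.0
```

```bash
python3 - <<'E'
from h import *
import cv2
o=ctrl.get_obs();print(o['t'],o['tool_pos'],o['contact_force'],ctrl.tip_extent)
p,d=ctrl.get_image('wrist');q,_=ctrl.get_image('scene')
cv2.imwrite('pics/w2.png',np.hstack([cv2.resize(p[100:380,150:450],(428,400)),cv2.resize(q[150:280,200:320],(369,400),interpolation=cv2.INTER_CUBIC)]))
E
```

```text
2.35 [ 0.42178322 -0.0856016   0.18381556] [0.33580038 0.61258048 1.26445663] 0.0726
```

View pics/w2.png

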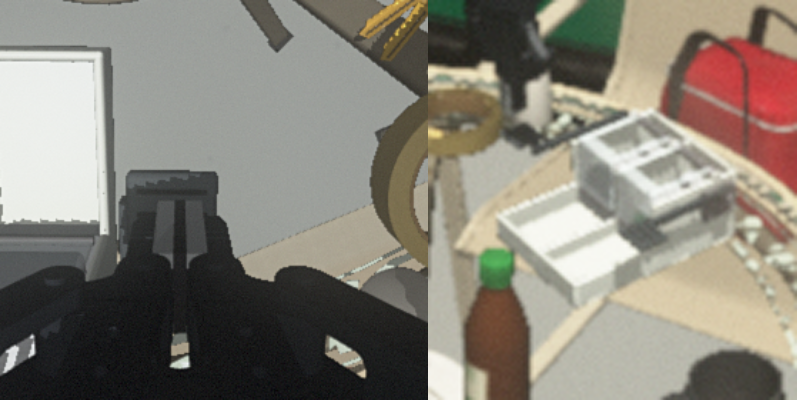

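The closed fingers sit over the pad, with their centre at (180,230) in the wrist half, and the right-hand half shows all the lids shut. Pressing now in slow steps.

Emit:
{"name": "apply_moves", "arguments": {"rows": [0, 0, 0.015, 0, 0, 0, 0, 0, 0.03, 0, 0, 0, 0, 0, 0.037, 0, 0, 0, 0, 0, 0.044, 0, 0, 0, 0, 0, 0.051, 0, 0, 0, 0, 0, 0.058, 0, 0, 0, 0, 0, 0.065, 0, 0, 0, 0, 0, 0.072, 0, 0, 0, 0, 0, 0.078, 0, 0, 0, 0, 0, 0.08, 0, 0, 0, 0, 0, 0.08, 0, 0, 0]}}

```text
t: 3.55
tool_pos: [0.4221, -0.0868, 0.1359]
tool_rot: [0.341, -3.123, 0.0]
contact_force: [-2.3, -1.4, 2.4]
opening: -0.0002
grip_force: 1.9
```

Emit:
{"name": "apply_moves", "arguments": {"rows": [0, 0, 0.003, 0, 0, 0, 0, 0, 0.006, 0, 0, 0, 0, 0, 0.009, 0, 0, 0, 0, 0, 0.012, 0, 0, 0, 0, 0, 0.013, 0, 0, 0, 0, 0, 0.013, 0, 0, 0]}}

```text
t: 4.15
tool_pos: [0.4225, -0.0868, 0.1284]
tool_rot: [-0.341, 3.122, -0.0]
contact_force: [0.8, 0.2, 3.6]
opening: -0.0
grip_force: 2.0
```

```bash
python3 - <<'E'
from h import *
import cv2
o=ctrl.get_obs();print(o['t'],o['tool_pos'],o['contact_force'])
p,d=ctrl.get_image('wrist');q,_=ctrl.get_image('scene');r,_=ctrl.get_image('top')
cv2.imwrite('pics/w3.png',np.hstack([cv2.resize(p[100:380,100:400],(428,400)),cv2.resize(q[150:280,200:320],(369,400),interpolation=cv2.INTER_CUBIC)]))
E
```

```text
4.15 [ 0.42252601 -0.08678364  0.12842189] [0.82386451 0.15612767 3.56169503]
```

View pics/w3.png

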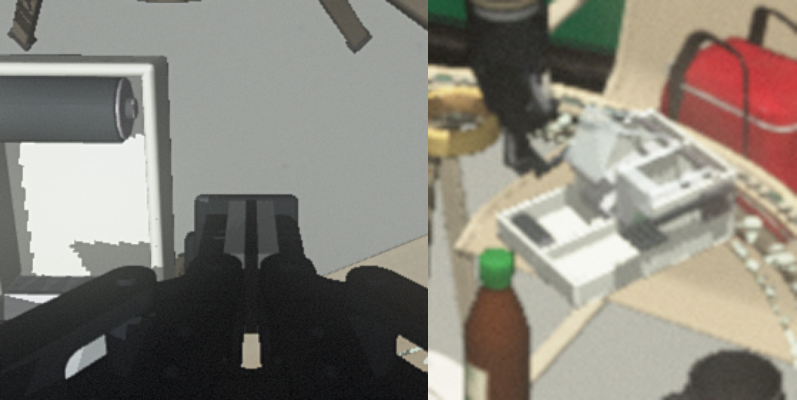

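The battery lies in the tray at the front (wrist 70,108; scene 530,230) and the left lid is raised. I'll press a little more to be sure the lever is on its stop.

Emit:
{"name": "apply_moves", "arguments": {"rows": [0, 0, 0.002, 0, 0, 0, 0, 0, 0.004, 0, 0, 0, 0, 0, 0.004, 0, 0, 0]}}

```text
t: 4.6
tool_pos: [0.4228, -0.0869, 0.1275]
tool_rot: [-0.342, 3.122, -0.0]
contact_force: [-3.0, 1.7, 14.1]
opening: -0.0001
grip_force: 7.2
```

The force jumped to 14 N, so the lever is on its stop. Easing it back up slowly.

Emit:
{"name": "apply_moves", "arguments": {"rows": [0, 0, -0.002, 0, 0, 0, 0, 0, -0.004, 0, 0, 0, 0, 0, -0.006, 0, 0, 0, 0, 0, -0.008, 0, 0, 0, 0, 0, -0.01, 0, 0, 0, 0, 0, -0.012, 0, 0, 0, 0, 0, -0.014, 0, 0, 0, 0, 0, -0.016, 0, 0, 0, 0, 0, -0.018, 0, 0, 0, 0, 0, -0.02, 0, 0, 0, 0, 0, -0.022, 0, 0, 0, 0, 0, -0.024, 0, 0, 0, 0, 0, -0.026, 0, 0, 0, 0, 0, -0.028, 0, 0, 0, 0, 0, -0.03, 0, 0, 0, 0, 0, -0.032, 0, 0, 0, 0, 0, -0.034, 0, 0, 0, 0, 0, -0.036, 0, 0, 0, 0, 0, -0.038, 0, 0, 0, 0, 0, -0.04, 0, 0, 0]}}

```text
t: 6.6
tool_pos: [0.422, -0.0867, 0.1498]
tool_rot: [-0.341, 3.123, -0.0]
contact_force: [-0.4, -1.2, 2.4]
opening: 0.0002
grip_force: 1.3
```

Emit:
{"name": "apply_moves", "arguments": {"rows": [0, 0, -0.0015, 0, 0, 0, 0, 0, -0.003, 0, 0, 0, 0, 0, -0.0045, 0, 0, 0, 0, 0, -0.006, 0, 0, 0, 0, 0, -0.0075, 0, 0, 0, 0, 0, -0.009, 0, 0, 0, 0, 0, -0.0105, 0, 0, 0, 0, 0, -0.012, 0, 0, 0, 0, 0, -0.0135, 0, 0, 0, 0, 0, -0.015, 0, 0, 0, 0, 0, -0.0165, 0, 0, 0, 0, 0, -0.018, 0, 0, 0, 0, 0, -0.0195, 0, 0, 0, 0, 0, -0.021, 0, 0, 0, 0, 0, -0.0225, 0, 0, 0, 0, 0, -0.024, 0, 0, 0, 0, 0, -0.0255, 0, 0, 0]}}

```text
t: 8.3
tool_pos: [0.4221, -0.0867, 0.1651]
tool_rot: [-0.341, 3.123, -0.0]
contact_force: [-0.7, 0.3, -0.4]
opening: 0.0002
grip_force: 0.0
```

Emit:
{"name": "apply_moves", "arguments": {"rows": [0, 0, -0.01, 0, 0, 0, 0, 0, -0.04, 0, 0, 0, 0, 0, -0.09, 0, 0, 0, 0, 0, -0.15, 0, 0, 0, 0, 0, -0.2, 0, 0, 0, 0, 0, -0.2, 0, 0, 0, 0, 0, -0.2, 0, 0, 0, 0, 0, -0.2, 0, 0, 0]}}

```text
t: 9.1
tool_pos: [0.4215, -0.0866, 0.2838]
tool_rot: [0.341, -3.121, -0.002]
contact_force: [-0.4, 0.2, 0.0]
opening: 0.0
grip_force: 0.0
```

```bash
python3 - <<'E'
from h import *
import cv2
o=ctrl.get_obs();print(o['t'],o['tool_pos'],o['contact_force'])
p,d=ctrl.get_image('wrist');q,_=ctrl.get_image('scene')
cv2.imwrite('pics/w4.png',np.hstack([cv2.resize(p[50:330,80:380],(428,400)),cv2.resize(q[150:280,200:320],(369,400),interpolation=cv2.INTER_CUBIC)]))
E
```

```text
9.1 [ 0.42150622 -0.08655107  0.28375598] [-0.41752686  0.22558052  0.023496  ]
```

View pics/w4.png

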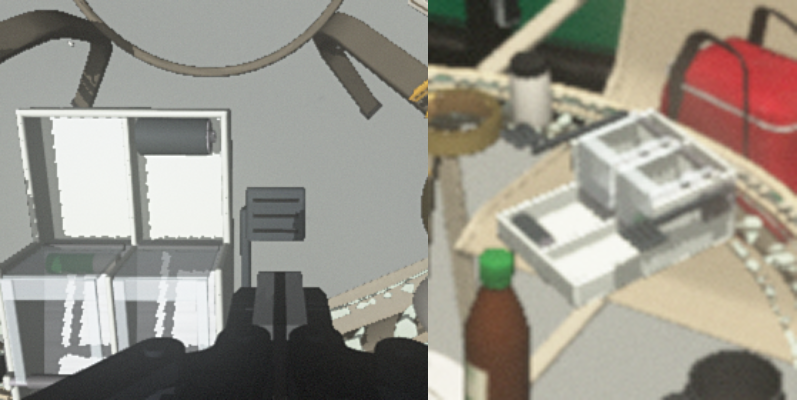

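The thick battery is in the tray at (172,135), both lids are shut, and the slim green battery is still in place at (70,262). The lever is up and the robot is clear of everything.

```bash
python3 -c "
from station import ctrl
print(ctrl.finish_job())"
```

```text
the job is handed in; nothing more can be done
None
```

I pressed the left lever to its stop, the thick battery rolled out into the tray, and I eased the lever back up over about 3 s so the lid settled shut; the right lane was left untouched, and the job is handed in.

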